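# Free the jar carousel, bring the orange-lidded jar to the front and hold it there

## Robot

A 6-joint arm with a two-finger parallel gripper is mounted at the origin on the work surface. World frame = base frame: x ahead of the robot, y to its left, z up, the work surface at z = 0. Lengths are in m, angles in rad, forces in N, time in s.
With the tool pointing down it reaches from about 0.225 to 0.725 m from the base axis. Payload 3.1 kg.
Tool frame: the origin (TCP) lies at the very end of the fingers, on their centre line; the grasp point (between the pads) lies ctrl.tcp_to_grasp behind it (ctrl.tcp_to_grasp is the distance from the TCP to the grasp point, in m); z points along the fingers, y is the direction in which the jaws open and shut (so a half turn about z gives the same grasp; the last joint's range is limited). The gripper opens to 85 mm and grips with 20 to 120 N. Pads are 22 mm wide; open, the fingers measure 114 mm over their backs; the gripper's body (76 mm by 85 mm) begins 54 mm behind the grasp point. The pads swing forward as they close: fully open they stand 13 mm farther back than shut.
Start: joints at [-1.44, 0.048, 0.099, 1.622, 0, 1.443], TCP at [0.134, -0.508, 0.231] pointing down, gripper open.
Joint ranges: [-2.91, 2.91], [-0.99, 1.94], [-1.21, 1.42], [-2.12, 2.29], [-1.49, 1.47], [-3.14, 3.14]. Speed limits (rad/s): [2.79, 2.79, 3.14, 3.14, 3.14, 3.14].

## Interface

Orientations are given as a rotation vector (axis times angle).
In Python, from workcell import get_obs, optics, job, nets, ctrl gives the robot as it stands.
- The arm moves only by the tool drive_tool, never from a script. Its argument "moves" is text: rows parted by semicolons, each of 7 numbers parted by spaces: the closure in counts, from 0 (fully open) to 255 (shut), then the shift along the tool's x, y, z in cm, then the turn, a rotation vector about the tool's x, y, z in rad. In form: claw tx ty tz wx wy wz; .... A call has 1 to 12 rows; each row shifts and turns the commanded pose from where the row before left it, along the tool's axes as they then stand; what a row does not reach is not made up. A row lasts 1/10 s, in which the tool goes at most 50 mm and 8.59 degrees, less where a joint would pass 70% of its speed; a pose out of reach is approached as far as the arm can. A call is refused whole if a number of a shift passes 5 or a number of a turn 0.15, either way. A call with a gripper value outside its range is refused whole. The fingers move at their own pace and stop on an object; "grip_force" is the grip in N (left out, the last holds). Time passes only in rows, so rows that do not move let the fingers close. It gives the time, the measured TCP pose, the force and the opening at its end, in the units of the state.
- get_obs(): the state, without advancing time (a new reading comes with each control period).
- optics.camera(name): name is "scene" or "top"; returns the picture (420x560x3 uint8, blue, green, red); there is no depth.
- optics.camera_params(name): a dict with "fx", "fy", "cx", "cy" (pixels), "D" ([k1, k2, p1, p2, k3] as OpenCV has them; the pictures are not rectified), "origin" and "orientation" of the camera in the world. Camera axes: x right, y up, looking along -z (the intrinsics and any distortion apply to the point x, -y, -z); pixel columns grow to the right and rows downward; lengths in m; the calibration is good to about 2 mm. A picture is of the moment at which its call begins. camera_params takes no time and is no camera call.
- job.hand_in(): hands the job in, once; it reports no verdict.
Trained networks look in the newest picture that a camera, given by its name, has taken for a name from the list of things; names that differ only in an ending like _2 or _b are one class to them, and where a whole thing is asked for, a point or a joint stands for the part that bears it (a point fixed in the world has none). Each returns a list of dicts, best first, with "score" (0 to 1); they miss things now and then, are a little off and sometimes report something else, mostly with a low value. They report only what shows in the picture. A call takes as long as a camera call.
- nets.regions_of(thing, camera): "mask" (420x560 bool, what is visible of it).
- nets.place_of(thing, camera): "centre" ([x, y, z] in m, in world coordinates, good to about 4 mm: a listed point, or the origin of a listed thing).
The state is a dict: "t": time; "qpos": joint angles; "qd": joint speeds; "joint_efforts": joint torques, N m; "tcp_pos": TCP position; "eef_rot": TCP orientation; "contact_force": force on the tool from outside, world axes, zero at the start; "torque": the same for the moment, N m; "width": finger opening in m.
Only numpy, scipy, OpenCV 4.12 (cv2) and the standard library are available. Lean on these libraries where they do the work, as an engineer would, in place of code of your own. Each camera call takes 0.05 s, during which the arm holds its last target.

## Task

The jar carousel is clamped: slacken its brass hex nut a good quarter turn anticlockwise as seen from above. Then grip the orange-lidded jar by its lid and swing the turntable round until that jar stands squarely at the white arrow on the front of the base, and finish while still gripping that lid, holding the turntable still. Do not shift the other things on the shelf.

Things in the scene. Friction and masses are not known exactly. Their poses are not given: they have to be found in the camera images.
- carousel_base: fixed grey round base, 272 mm across, 18 mm high; origin at the centre of its underside, on the turntable's vertical axis, z up. Its -x axis points to its front, where a 60 mm wide tab reaches 180 mm from the axis and bears a flat white arrow pointing inward. A tab on its -y side carries the clamp nut
- front_place (a point): point 85 mm in front of the turntable's axis (on the base's -x axis), 107 mm above the shelf: where the middle of the orange lid must come to stand; it lies directly inward of the white arrow
- carousel: white turntable, 244 mm across, top 36 mm above the shelf, with 4 jars. Origin on its axis, 24 mm above the shelf; z up, x towards the orange-lidded jar. Starts with that jar within 1.2 rad of the base's back (+x). While the nut is tight a brake holds it (10 N at a jar does not move it); free, it turns endlessly either way, drags about 1 N at a jar and stays where left
- clamp_nut (a joint): clamp nut angle in rad, 0 tight, grows anticlockwise from above, stops at 2.0; starts between 0 and 0.25, and turns with about 0.12 N m. The brake is off from about 0.6 on; 1.2 counts as slackened. It does not rise as it turns
- nut_center (a point): middle of the brass hex clamp nut: 32 mm across flats, 28 mm high, 50 to 78 mm above the shelf, with a 16 mm stud 7 mm proud of its top, on a 26 mm round pillar; 170 mm from the turntable's axis on the base's -y side. Axes turn with the nut (at joint 0 they match the base's): z up, x through the middle of a flat (red mark); flats face 0, 60, 120... degrees from x
- marked_lid (a point): middle of the orange lid: round, 50 mm across, 18 mm high, 107 mm above the shelf, does not twist; x points away from the turntable's axis, z up. Its glass jar, 52 mm across and 80 mm high with lid, is one of 4 equal jars (other lids steel, black, white) clipped fast 85 mm from the axis, 90 degrees apart. Nothing else on the turntable is over 48 mm above the shelf
- spout_tin: bystander: loose steel tin with red twist cap spout, 110 x 65 x 160 mm, origin at the centre of its underside
- glass_jar: bystander: loose clear glass jar with closed steel lid, 80 mm across, 110 mm high, origin at the centre of its underside
- spatula: bystander: loose spatula lying flat, black handle, origin at its underside
- drop_tray: bystander: loose blue plastic tray, 140 x 200 x 25 mm, origin at the centre of its underside
- wax_can: bystander: loose aluminium can with blue lid, 71 mm across, 62 mm high, origin at the centre of its underside
- stir_paddle: bystander: wooden stir paddle, 30 x 7 x 200 mm, standing upright in a slotted wooden holder, its top 210 mm above the shelf; origin at its lower end

How it is judged:
By the outcome, as a careful person would: the job done as asked, in the order asked, and still so for the second after the job is handed in, while the arm keeps its last pose, push and grip.
It also fails if it takes over 51 s, if anything falls off the work surface, if the arm or the gripper's body presses on something with over 40 N, if the wrist force passes 120 N, or if a joint passes its speed limit or range.

## Working session

There is one attempt and no reset: what is moved stays moved. The work goes in short steps, Python scripts to look and compute and a tool call to move; the robot and the scene stay as the last step left them, time stands still between calls to the robot, and variables do not carry over. Pictures are saved under pics/ and viewed, and the job is handed in when it is done.

Besides the shell and the picture viewer there is one more tool, called after "Emit:" in YAML: its name, and indented under it one key for each argument. drive_tool: Moves the arm, as the interface text tells. Its arguments: {"type":"object","properties":{"moves":{"type":"string"},"grip_force":{"type":"number"}},"required":["moves"]}

```bash
ls; mkdir -p pics; cat > h.py <<'E'
import numpy as np, cv2
from scipy.spatial.transform import Rotation as R
from workcell import get_obs, optics, job, nets, ctrl
def P(name):
    p=optics.camera_params(name); K=np.array([[p['fx'],0,p['cx']],[0,p['fy'],p['cy']],[0,0,1.]])
    o=np.array(p['orientation'],float)
    Rm=R.from_rotvec(o).as_matrix() if o.shape==(3,) else o
    return K,np.array(p['D'],float),np.array(p['origin'],float),Rm
F=np.diag([1,-1,-1.])
def proj(name,X):
    K,D,o,Rm=P(name); Xc=(np.atleast_2d(X)-o)@Rm@F
    return cv2.projectPoints(Xc.reshape(-1,1,3),np.zeros(3),np.zeros(3),K,D)[0].reshape(-1,2)
def ray(name,uv):
    K,D,o,Rm=P(name); q=cv2.undistortPoints(np.array(uv,float).reshape(-1,1,2),K,D).reshape(-1,2)
    d=np.c_[q,np.ones(len(q))]@F@Rm.T
    return o,d/np.linalg.norm(d,axis=1)[:,None]
def onz(name,uv,z):
    o,d=ray(name,uv); return o+d*((z-o[2])/d[:,2])[:,None]
E
python3 - <<'E'
from h import *
print(get_obs()); print(ctrl.tcp_to_grasp, optics.camera_params('top'), optics.camera_params('scene'))
for c in ['scene','top']:
    cv2.imwrite(f'pics/{c}0.png',optics.camera(c))
    for t in ['carousel_base','carousel','nut_center','marked_lid','front_place','spout_tin','stir_paddle','wax_can','glass_jar','spatula','drop_tray']:
        try: print(c,t,[(np.round(d['centre'],4),round(d['score'],2)) for d in nets.place_of(t,c)[:2]])
        except Exception as e: print(t,e)
print(get_obs()['t'])
E
```

```text
pics
{'t': 0.0, 'qpos': array([-1.43978286e+00,  4.87341836e-02,  9.75670386e-02,  1.62198651e+00,
       -1.21440350e-05,  1.44297782e+00]), 'qd': array([-3.18541891e-04, -8.18315105e-04,  5.05020215e-04,  2.63017891e-03,
        8.72586875e-05, -6.22252421e-04]), 'joint_efforts': array([ 8.02951536e-05, -3.38775980e+01,  3.20018935e+01,  2.01460125e-02,
       -1.20716636e-04,  1.84786543e-06]), 'tcp_pos': array([ 0.13426813, -0.50690291,  0.23011033]), 'eef_rot': array([-3.11298328e+00, -4.05134141e-01,  2.49723119e-05]), 'contact_force': array([0.22041809, 0.34730223, 0.85286595]), 'torque': array([-0.0249089 , -0.0145825 ,  0.01298449]), 'width': 0.08555812081850293}
0.0187 {'fx': 530.9210077968062, 'fy': 530.9210077968062, 'cx': 277.98195906160277, 'cy': 210.4454993254094, 'D': array([-0.12370545,  0.        ,  0.        ,  0.        ,  0.        ]), 'origin': array([0.38827732, 0.00584843, 1.54438795]), 'orientation': array([ 0.0770522 , -0.09125831, -1.55401537])} {'fx': 388.91947616952586, 'fy': 388.91947616952586, 'cx': 276.5000875107237, 'cy': 214.03153680772738, 'D': arra
[... 943 characters left out ...]
5534, 0.0408, 0.0215]), 0.73)]
top nut_center [(array([ 0.6154, -0.1223,  0.0611]), 0.66), (array([ 0.4863,  0.5252, -0.0027]), 0.4)]
top marked_lid [(array([0.5974, 0.1121, 0.1041]), 0.76), (array([0.5545, 0.0435, 0.0219]), 0.33)]
top front_place [(array([0.478 , 0.0118, 0.1079]), 0.58)]
top spout_tin [(array([ 6.238e-01, -4.501e-01, -1.000e-04]), 0.86), (array([ 0.7918, -0.1752,  0.0011]), 0.48)]
top stir_paddle [(array([0.7647, 0.175 , 0.0116]), 0.66)]
top wax_can [(array([ 7.931e-01, -1.772e-01,  4.000e-04]), 0.82)]
top glass_jar [(array([0.6511, 0.4313, 0.0013]), 0.71)]
top spatula [(array([ 0.4861,  0.5228, -0.0012]), 0.55)]
top drop_tray [(array([ 0.3286, -0.4982, -0.0011]), 0.9)]
1.2
```

View pics/scene0.png

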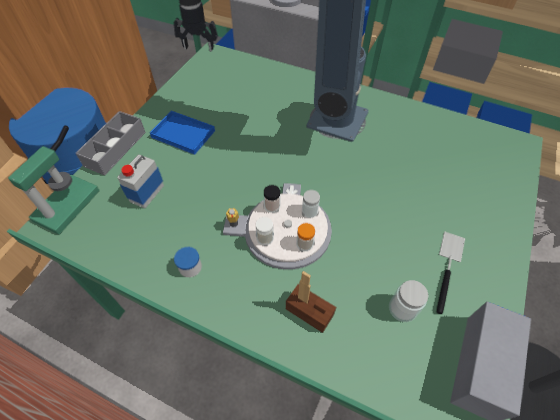

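View pics/top0.png

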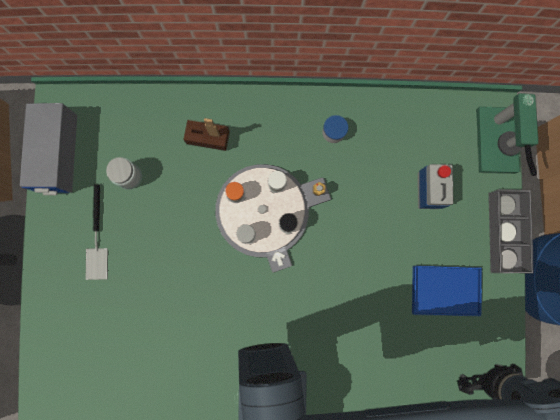

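```bash
python3 - <<'E'
from h import *
a=cv2.imread('pics/top0.png'); b=cv2.imread('pics/scene0.png')
u=proj('top',[[.613,-.121,.078]])[0]; v=proj('scene',[[.613,-.121,.07]])[0]
print(u,v)
def crop(im,u,s=35):
    x,y=map(int,u); return cv2.resize(im[y-s:y+s,x-s:x+s],(390,390),interpolation=cv2.INTER_CUBIC),(x-s,y-s)
A,o1=crop(a,u);B,o2=crop(b,v);print(o1,o2)
cv2.imwrite('pics/nut0.png',np.hstack([A,B]))
E
```

```text
[319.34666027 187.42202439] [231.60501396 213.67837218]
(284, 152) (196, 178)
```

View pics/nut0.png

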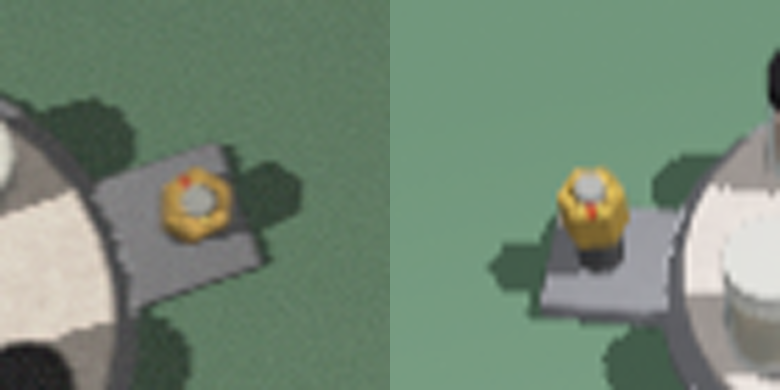

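The scene view shows the turntable around px (290,227), the orange lid at (306,232) and the nut at (232,215). In the top view the orange lid is at (235,191), the nut at (319,187) and the arrow at (279,259). The nut's red mark points up and left in the top view, which is about 30° in world, so the joint is at about 0.17 rad. Next I'll refine these.

```bash
python3 - <<'E'
from h import *
a=cv2.imread('pics/top0.png'); b=cv2.imread('pics/scene0.png')
A=cv2.resize(a[155:275,205:335],None,fx=3,fy=3,interpolation=cv2.INTER_CUBIC)
B=cv2.resize(b[175:275,220:340],None,fx=3,fy=3,interpolation=cv2.INTER_CUBIC)
C=np.zeros((370,790,3),np.uint8);C[:360,:390]=A;C[:300,400:760]=B
cv2.imwrite('pics/z.png',C)
for n,im in [('top',a),('scene',b)]:
    h=cv2.cvtColor(im,cv2.COLOR_BGR2HSV); m=cv2.inRange(h,(5,180,120),(14,255,255))
    k,l,s,c=cv2.connectedComponentsWithStats(m)
    for i in range(1,k):
        if s[i,4]>25: print(n,s[i],c[i])
E
```

```text
top [227 183  16  17 204] [234.31862745 190.60294118]
scene [298 232  16   8  32] [304.15625 236.8125 ]
```

View pics/z.png

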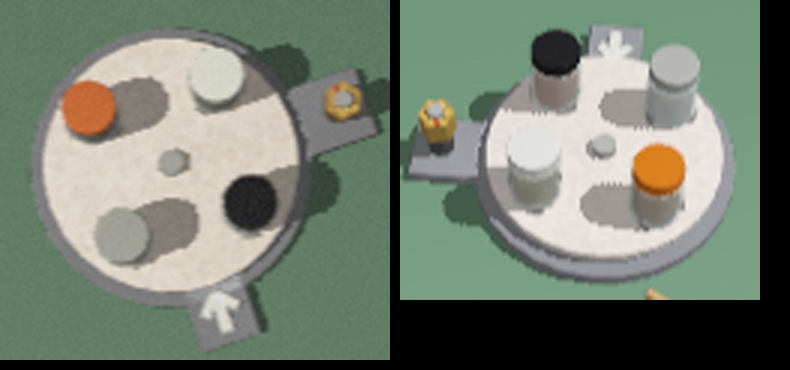

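```bash
cat > fit.py <<'E'
from h import *
from scipy.optimize import least_squares
T=lambda x,y:((x+.5)/3-.5+205,(y+.5)/3-.5+155)
S=lambda x,y:((x-400+.5)/3-.5+220,(y+.5)/3-.5+175)
top=np.array([T(*p) for p in [(89,107),(217,77),(250,201),(123,236),(343,99),(221,311)]])
sc=np.array([S(*p) for p in [(659,167),(534,148),(556,50),(674,65),(436,107),(616,47)]])
def pts(p):
    c=np.array(p[:2]);L=[]
    for i,s in enumerate([0,-1,-2,-3]):
        a=p[3]+s*np.pi/2; L.append([*(c+.085*np.array([np.cos(a),np.sin(a)])),.116])
    y=p[2]; L.append([*(c+.170*np.array([np.sin(y),-np.cos(y)])),.085])
    L.append([*(c-.155*np.array([np.cos(y),np.sin(y)])),.018]); return np.array(L)
def res(p,full=False):
    P_=pts(p); w=np.array([1,1,1,1,1,.3])[:,None]
    r=[(proj('top',P_)-top-p[4:6]),(proj('scene',P_)-sc-p[6:8])]
    if full: return r
    return np.r_[(r[0]*w).ravel(),(r[1]*w).ravel(),.7*np.array(p[4:8])]
if __name__=='__main__':
    s=least_squares(res,[.553,.04,.355,1.0,0,0,0,0])
    p=s.x;print(np.round(p,4)); print(np.round(res(p,True),2)); print(np.round(pts(p),4))
    print('cov sd',np.sqrt(np.diag(np.linalg.inv(s.jac.T@s.jac)))*.7)
    for cam in 'top','scene':
        for z,i in ((.116,0),(.085,4)): print(cam,i,onz(cam,[(top if cam=='top' else sc)[i]],z))
E
python3 fit.py
```

```text
[ 0.5546  0.04    0.3389  1.0578 -0.0558 -0.4011  0.101  -0.6326]
[[[-0.16  0.09]
  [-0.06 -1.  ]
  [ 0.27  0.19]
  [-0.51 -0.18]
  [ 0.38  0.45]
  [ 0.62  2.67]]

 [[ 0.21 -0.4 ]
  [-0.31 -0.08]
  [-0.09 -0.39]
  [ 0.38 -0.06]
  [-0.16  0.72]
  [ 0.1  -1.2 ]]]
[[ 0.5963  0.1141  0.116 ]
 [ 0.6286 -0.0017  0.116 ]
 [ 0.5129 -0.0341  0.116 ]
 [ 0.4805  0.0817  0.116 ]
 [ 0.6111 -0.1203  0.085 ]
 [ 0.4084 -0.0115  0.018 ]]
cov sd [0.00223702 0.00211205 0.00968715 0.00850655 0.76477818 0.7965414
 0.71417779 0.64488703]
top 0 [[0.59545799 0.11343807 0.116     ]]
top 4 [[ 0.61122264 -0.1194315   0.085     ]]
scene 0 [[0.59981605 0.11459465 0.116     ]]
scene 4 [[ 0.61072715 -0.12035165  0.085     ]]
```

```bash
python3 - <<'E'
from h import *
c=np.array([.612,-.1205])
t=np.array([284+186/5.571,152+181/5.571])-np.array([284+198/5.571,152+200/5.571])
s=np.array([592-590,211-186])/5.571
print(t,s)
best=[]
for a in np.arange(0,70,3):
  for z in np.arange(.05,.082,.004):
    m=np.array([[*(c+.0165*np.array([np.cos(np.radians(a)),np.sin(np.radians(a))])),z],[*c,.085]])
    dt=np.diff(proj('top',m)[::-1],axis=0)[0];ds=np.diff(proj('scene',m)[::-1],axis=0)[0]
    best.append((np.sum((dt-t)**2)+np.sum((ds-s)**2),a,round(z,3),np.round(dt,1),np.round(ds,1)))
best.sort(key=lambda x:x[0])
for q in best[:6]:print(q)
E
```

```text
[-2.15401185 -3.41051876] [0.35900197 4.48752468]
(np.float64(4.549224516619035), np.int64(30), np.float64(0.078), array([-3.1, -4.7]), array([0.3, 5.9]))
(np.float64(4.6314155490274205), np.int64(27), np.float64(0.078), array([-2.9, -4.9]), array([0. , 5.9]))
(np.float64(4.736295640443643), np.int64(33), np.float64(0.078), array([-3.4, -4.6]), array([0.6, 5.8]))
(np.float64(4.981685635244068), np.int64(24), np.float64(0.078), array([-2.6, -5. ]), array([-0.3,  5.9]))
(np.float64(5.1925994855005815), np.int64(36), np.float64(0.078), array([-3.7, -4.4]), array([0.9, 5.8]))
(np.float64(5.597653434545565), np.int64(21), np.float64(0.078), array([-2.3, -5.1]), array([-0.6,  5.9]))
```

Emit:
drive_tool:
  moves: "0 4 -1.8 0.4 0 0 0;0 4 -1.8 0.4 0 0 0;0 4 -1.8 0.4 0 0 0;0 4 -1.8 0.4 0 0 0;0 4 -1.8 0.4 0 0 0;0 4 -1.8 0.4 0 0 0;0 4 -1.8 0.4 0 0 0;0 4 -1.8 0.4 0 0 0;0 4 -1.8 0.4 0 0 0;0 4 -1.8 0.4 0 0 0;0 4 -1.8 0.4 0 0 0;0 4 -1.8 0.4 0 0 0"
  grip_force: 60

```text
t: 2.4
tcp_pos: [0.5444, -0.1745, 0.1833]
eef_rot: [3.115, 0.406, 0.001]
contact_force: [0.3, -0.2, -0.4]
width: 0.0855
```

Emit:
drive_tool:
  moves: "0 0 0 0 0 0 -0.13;0 0 0 0 0 0 -0.13;0 0 0 0 0 0 -0.13;0 0 0 0 0 0 -0.13;0 0 0 0 0 0 -0.13;0 0 0 0 0 0 -0.13;0 0 0 0 0 0 0"

```text
t: 3.1
tcp_pos: [0.5431, -0.1758, 0.1832]
eef_rot: [-2.727, -1.559, 0.0]
contact_force: [0.5, 0.4, -0.0]
width: 0.0855
```

```bash
cat > st.py <<'E'
from h import *
import sys
def go(target=None,yang=None):
    o=get_obs(); M=R.from_rotvec(o['eef_rot']).as_matrix()
    print('t',round(o['t'],2),'tcp',np.round(o['tcp_pos'],4),'x',np.round(M[:,0],3),'yaw_y',round(np.degrees(np.arctan2(M[1,1],M[0,1])),2),'tilt',np.round(M[:,2],4),'F',np.round(o['contact_force'],1),'w',round(o['width'],4),'q6',round(o['qpos'][5],2))
    if target is not None: print('tool shift cm',np.round(M.T@(np.array(target)-o['tcp_pos'])*100,2))
    if yang is not None: print('wz',round(-np.radians(yang)+np.arctan2(M[1,1],M[0,1]),3))
if __name__=='__main__':
    v=list(map(float,sys.argv[1:])); go(v[:3] or None, v[3] if len(v)>3 else None)
E
python3 st.py .612 -.1205 .13 -30
```

```text
t 3.1 tcp [ 0.5431 -0.1758  0.1832] x [ 0.507  0.862 -0.   ] yaw_y -30.49 tilt [-1.e-04  1.e-04 -1.e+00] F [ 0.5  0.4 -0. ] w 0.0855 q6 1.67
tool shift cm [8.27 3.13 5.32]
wz -0.009
```

Emit:
drive_tool:
  moves: "0 2.8 1.0 1.8 0 0 0;0 2.8 1.0 1.8 0 0 0;0 2.7 1.1 1.7 0 0 0;0 0 0 0 0 0 0;0 0 0 0 0 0 0"

```text
t: 3.6
tcp_pos: [0.6114, -0.1196, 0.1293]
eef_rot: [-2.727, -1.558, 0.003]
contact_force: [-0.4, -0.4, 0.2]
width: 0.085
```

```bash
python3 - <<'E'
from h import *
from st import go
go([.612,-.1205,.042],-30)
a=optics.camera('top');b=optics.camera('scene')
C=np.zeros((390,790,3),np.uint8)
C[:,:390]=cv2.resize(a[140:230,275:365],(390,390));C[:,400:]=cv2.resize(b[160:250,190:280],(390,390));cv2.imwrite('pics/n1.png',C)
E
```

```text
t 3.6 tcp [ 0.6114 -0.1196  0.1293] x [ 0.508  0.861 -0.001] yaw_y -30.53 tilt [-2.3e-03  2.0e-04 -1.0e+00] F [-0.4 -0.4  0.2] w 0.085 q6 1.8
tool shift cm [-0.04  0.11  8.73]
wz -0.009
```

View pics/n1.png

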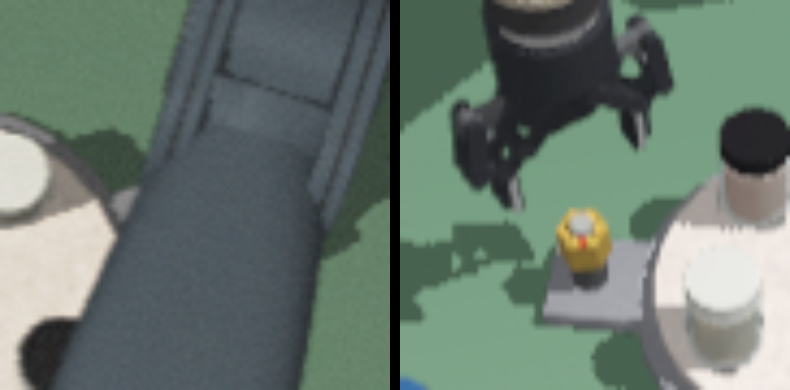

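The gripper stands above the nut, with the fingers on either side of it in the scene crop and the nut at (585,240). I'll descend and grip.

Emit:
drive_tool:
  moves: "0 0 0.05 2.5 0 0 0;0 0 0.05 2.5 0 0 0;0 0 0 2 0 0 0;0 0 0 1.6 0 0 0;0 0 0 0 0 0 0;0 0 0 0 0 0 0"

```text
t: 4.3
tcp_pos: [0.6127, -0.1214, 0.0455]
eef_rot: [2.728, 1.557, 0.001]
contact_force: [-0.3, 0.0, 0.2]
width: 0.0854
```

Emit:
drive_tool:
  moves: "255 0 0 0 0 0 0;255 0 0 0 0 0 0;255 0 0 0 0 0 0;255 0 0 0 0 0 0;255 0 0 0 0 0 0;255 0 0 0 0 0 0;255 0 0 0 0 0 0;255 0 0 0 0 0 0;255 0 0 0 0 0 0;255 0 0 0 0 0 0"

```text
t: 5.3
tcp_pos: [0.613, -0.1205, 0.0454]
eef_rot: [2.727, 1.559, 0.001]
contact_force: [-1.1, 1.1, 6.3]
width: 0.0314
```

```bash
python3 - <<'E'
from h import *
from st import go
go([.612,-.1205,.042],-30)
print(get_obs()['torque'])
b=optics.camera('scene')
cv2.imwrite('pics/n2.png',cv2.resize(b[160:250,190:280],(540,540),interpolation=cv2.INTER_CUBIC))
E
```

```text
t 5.3 tcp [ 0.613  -0.1205  0.0454] x [0.507 0.862 0.   ] yaw_y -30.47 tilt [ 8.e-04 -2.e-04 -1.e+00] F [-1.1  1.1  6.3] w 0.0314 q6 1.8
tool shift cm [-0.05 -0.09  0.34]
wz -0.008
[0.16264857 0.43505968 0.01043736]
```

View pics/n2.png

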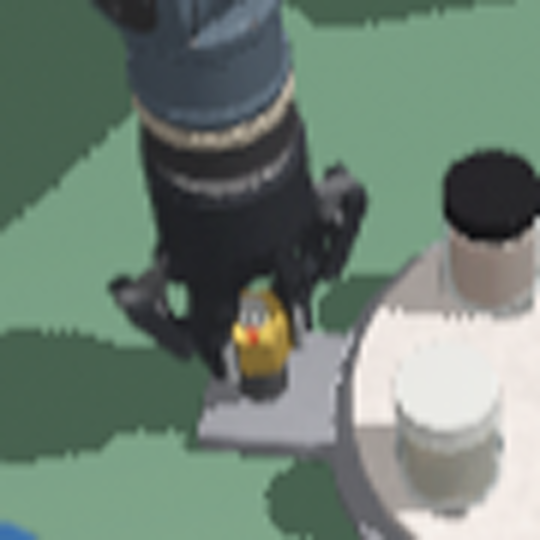

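Emit:
drive_tool:
  moves: "255 0 0 0 0 0 -0.1;255 0 0 0 0 0 -0.1;255 0 0 0 0 0 -0.1;255 0 0 0 0 0 -0.1;255 0 0 0 0 0 -0.1;255 0 0 0 0 0 -0.1;255 0 0 0 0 0 -0.1;255 0 0 0 0 0 -0.1"

```text
t: 6.15
tcp_pos: [0.6121, -0.1204, 0.0454]
eef_rot: [-1.9, -2.501, 0.001]
contact_force: [-4.8, 0.7, 7.0]
width: 0.0306
```

```bash
python3 st.py .613 -.1205 .0454 63
```

```text
t 6.15 tcp [ 0.6121 -0.1204  0.0454] x [-0.268  0.963  0.   ] yaw_y 15.56 tilt [-1.1e-03  1.0e-04 -1.0e+00] F [-4.8  0.7  7. ] w 0.0306 q6 1.0
tool shift cm [-0.04  0.09 -0.  ]
wz -0.828
```

Emit:
drive_tool:
  moves: "255 0 0 0 0 0 -0.1;255 0 0 0 0 0 -0.1;255 0 0 0 0 0 -0.1;255 0 0 0 0 0 -0.1;255 0 0 0 0 0 -0.1;255 0 0 0 0 0 -0.1;255 0 0 0 0 0 -0.1;255 0 0 0 0 0 -0.1;255 0 0 0 0 0 -0.02;255 0 0 0 0 0 0"

```text
t: 7.15
tcp_pos: [0.6113, -0.121, 0.0454]
eef_rot: [-0.75, -3.048, 0.003]
contact_force: [-7.0, -0.8, 7.5]
width: 0.0312
```

```bash
python3 - <<'E'
from h import *
from st import go
go([.612,-.1205,.042],63)
print(get_obs()['torque'])
b=optics.camera('scene')
cv2.imwrite('pics/n3.png',cv2.resize(b[160:250,190:280],(540,540),interpolation=cv2.INTER_CUBIC))
E
```

```text
t 7.15 tcp [ 0.6113 -0.121   0.0454] x [-0.886  0.464  0.002] yaw_y 62.34 tilt [-0.0027 -0.001  -1.    ] F [-7.  -0.8  7.5] w 0.0312 q6 0.18
tool shift cm [-0.04  0.08  0.34]
wz -0.011
[0.13039931 1.18561484 0.09033507]
```

View pics/n3.png

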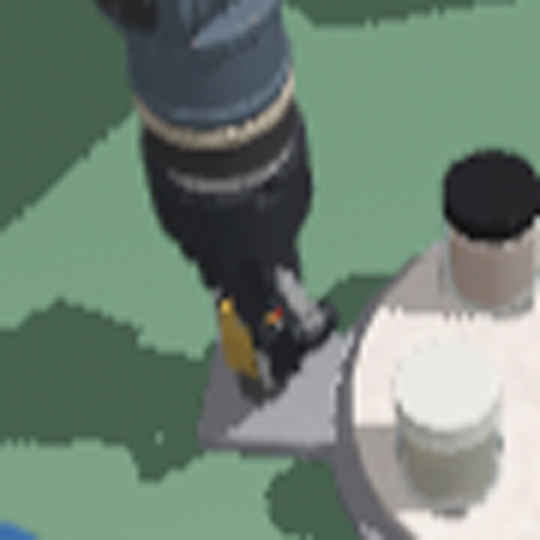

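Emit:
drive_tool:
  moves: "0 0 0 0 0 0 0;0 0 0 0 0 0 0;0 0 0 0 0 0 0;0 0 0 0 0 0 0;0 0 0 0 0 0 0;0 0 0 0 0 0 0;0 0 0 -2.5 0 0 0;0 0 0 -3 0 0 0;0 0 0 -3 0 0 0;0 0 0 -3 0 0 0;0 0 0 -3 0 0 0;0 0 0 0 0 0 0"

```text
t: 8.4
tcp_pos: [0.6156, -0.1214, 0.1956]
eef_rot: [0.748, 3.04, -0.001]
contact_force: [0.5, 0.4, -0.5]
width: 0.0853
```

```bash
python3 - <<'E'
from h import *
from st import go
go([.5963,.114,.17],60.6)
b=optics.camera('scene')
cv2.imwrite('pics/n4.png',cv2.resize(b[155:280,190:340],None,fx=5,fy=4.6,interpolation=cv2.INTER_CUBIC))
E
```

```text
t 8.4 tcp [ 0.6156 -0.1214  0.1956] x [-0.886  0.464 -0.01 ] yaw_y 62.34 tilt [ 0.0101 -0.0031 -0.9999] F [ 0.5  0.4 -0.5] w 0.0853 q6 0.18
tool shift cm [12.66 19.95  2.47]
wz 0.03
```

View pics/n4.png

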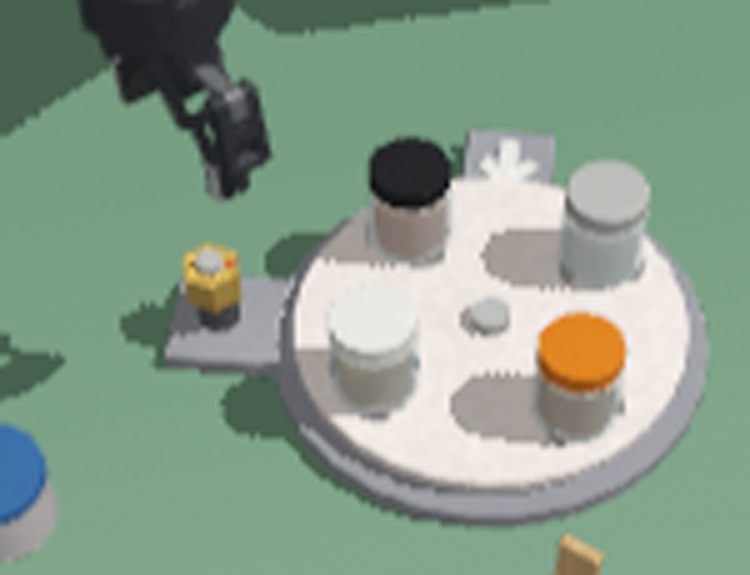

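The nut's mark has swung round about 90° (it now sits right of the stud at (230,263)), and the jars haven't moved. Next is the orange lid.

Emit:
drive_tool:
  moves: "0 2.1 3.3 0.2 0 0 0.03;0 2.1 3.3 0.3 0 0 0;0 2.1 3.3 0.3 0 0 0;0 2.1 3.3 0.3 0 0 0;0 2.1 3.3 0.3 0 0 0;0 2.1 3.3 0.3 0 0 0;0 0 0 0 0 0 0;0 0 0 0 0 0 0"

```text
t: 9.25
tcp_pos: [0.5979, 0.1145, 0.1703]
eef_rot: [-0.793, -3.037, 0.002]
contact_force: [-0.0, -0.9, -0.0]
width: 0.0853
```

```bash
python3 - <<'E'
from h import *
from st import go
go([.5963,.114,.094],60.6)
b=optics.camera('scene')
cv2.imwrite('pics/n5.png',cv2.resize(b[155:280,190:340],None,fx=5,fy=4.6,interpolation=cv2.INTER_CUBIC))
E
```

```text
t 9.25 tcp [0.5979 0.1145 0.1703] x [-0.872  0.489  0.002] yaw_y 60.75 tilt [-3.1e-03 -8.0e-04 -1.0e+00] F [-0.  -0.9 -0. ] w 0.0853 q6 0.59
tool shift cm [ 0.09 -0.1   7.63]
wz 0.003
```

View pics/n5.png

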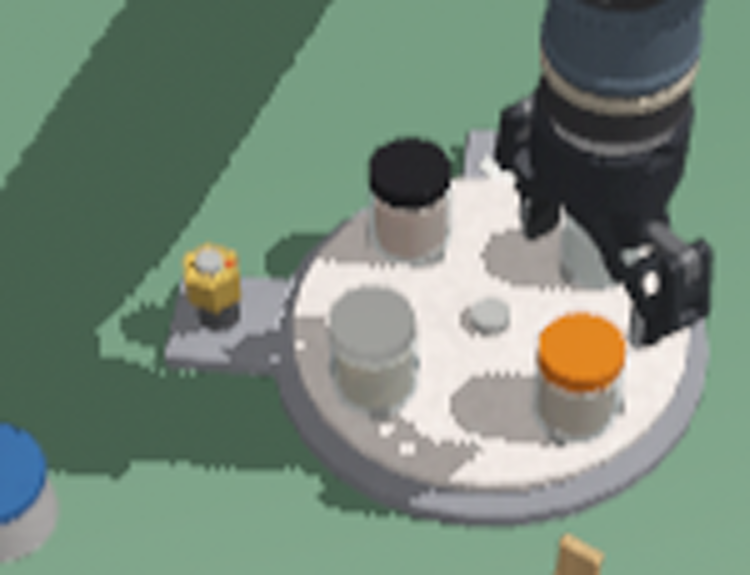

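Emit:
drive_tool:
  moves: "0 0.1 -0.1 2.5 0 0 0;0 0 0 2.1 0 0 0;0 0 0 2 0 0 0;0 0 0 1 0 0 0;0 0 0 0 0 0 0;0 0 0 0 0 0 0"

```text
t: 9.9
tcp_pos: [0.5979, 0.1126, 0.0968]
eef_rot: [0.798, 3.038, 0.0]
contact_force: [0.4, -0.1, 1.0]
width: 0.0853
```

Emit:
drive_tool:
  moves: "255 0 0 0 0 0 0;255 0 0 0 0 0 0;255 0 0 0 0 0 0;255 0 0 0 0 0 0;255 0 0 0 0 0 0;255 0 0 0 0 0 0;255 0 0 0 0 0 0;255 0 0 0 0 0 0"
  grip_force: 40

```text
t: 10.7
tcp_pos: [0.5978, 0.1118, 0.0982]
eef_rot: [0.797, 3.037, -0.005]
contact_force: [-2.8, -4.3, 6.0]
width: 0.0484
```

```bash
python3 - <<'E'
from h import *
from st import go
go([.5963,.114,.094],60.6)
b=optics.camera('scene')
cv2.imwrite('pics/n6.png',cv2.resize(b[155:280,190:340],None,fx=5,fy=4.6,interpolation=cv2.INTER_CUBIC))
E
```

```text
t 10.7 tcp [0.5978 0.1118 0.0982] x [-0.871  0.491 -0.003] yaw_y 60.57 tilt [ 0.0012 -0.0034 -1.    ] F [-2.8 -4.3  6. ] w 0.0484 q6 0.59
tool shift cm [0.24 0.12 0.42]
wz -0.0
```

View pics/n6.png

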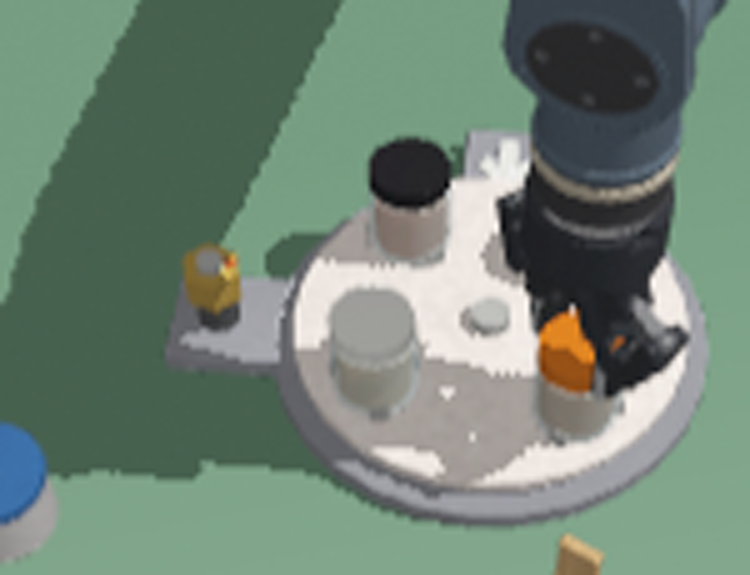

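Emit:
drive_tool:
  moves: "255 1.02 -0.06 0 0 0 -0.12;255 1.02 -0.06 0 0 0 -0.12;255 1.02 -0.06 0 0 0 -0.12;255 1.02 -0.06 0 0 0 -0.12;255 0 0 0 0 0 0"

```text
t: 11.25
tcp_pos: [0.559, 0.1234, 0.0982]
eef_rot: [0.05, 3.138, -0.004]
contact_force: [-1.0, -3.8, 5.6]
width: 0.0486
```

```bash
python3 - <<'E'
from h import *
from st import go
go()
a=get_obs()['tcp_pos'][:2]-[.5543,.0392];print(np.hypot(*a),np.degrees(np.arctan2(a[1],a[0])))
b=optics.camera('scene')
cv2.imwrite('pics/n7.png',cv2.resize(b[155:280,190:340],None,fx=5,fy=4.6,interpolation=cv2.INTER_CUBIC))
E
```

```text
t 11.25 tcp [0.559  0.1234 0.0982] x [-0.999  0.032 -0.003] yaw_y 88.17 tilt [ 0.003  -0.0026 -1.    ] F [-1.  -3.8  5.6] w 0.0486 q6 0.13
0.08430573475705856 86.83186336470172
```

View pics/n7.png

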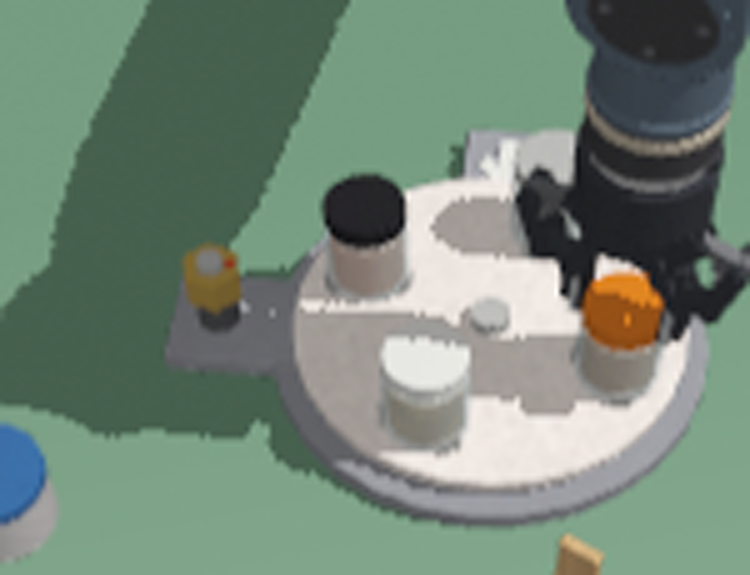

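The turntable turns freely with the lid, so I'll carry on.

Emit:
drive_tool:
  moves: "255 1.02 -0.06 0 0 0 -0.12;255 1.02 -0.06 0 0 0 -0.12;255 1.02 -0.06 0 0 0 -0.12;255 1.02 -0.06 0 0 0 -0.12;255 1.02 -0.06 0 0 0 -0.12;255 0 0 0 0 0 0"

```text
t: 11.9
tcp_pos: [0.5105, 0.111, 0.0982]
eef_rot: [-0.877, 3.014, -0.0]
contact_force: [-3.0, -1.1, 6.9]
width: 0.0479
```

Emit:
drive_tool:
  moves: "255 1.02 -0.06 0 0 0 -0.12;255 1.02 -0.06 0 0 0 -0.12;255 1.02 -0.06 0 0 0 -0.12;255 1.02 -0.06 0 0 0 -0.12;255 1.02 -0.06 0 0 0 -0.12;255 1.02 -0.06 0 0 0 -0.12;255 0 0 0 0 0 0"

```text
t: 12.6
tcp_pos: [0.4736, 0.0635, 0.0982]
eef_rot: [-1.884, 2.512, 0.003]
contact_force: [-6.0, 1.2, 8.8]
width: 0.0485
```

```bash
python3 - <<'E'
from h import *
from st import go
go()
a=get_obs()['tcp_pos'][:2]-[.5543,.0392];print(np.hypot(*a),np.degrees(np.arctan2(a[1],a[0])))
b=optics.camera('scene');t=optics.camera('top')
C=np.zeros((375,800,3),np.uint8)
C[:,:410]=cv2.resize(b[155:280,205:340],(410,375));C[:360,410:]=cv2.resize(t[155:275,205:335],(390,360));cv2.imwrite('pics/n8.png',C)
E
```

```text
t 12.6 tcp [0.4736 0.0635 0.0982] x [-0.28  -0.96  -0.003] yaw_y 163.73 tilt [ 4.0e-04  2.7e-03 -1.0e+00] F [-6.   1.2  8.8] w 0.0485 q6 -1.3
0.08426710533647423 163.2095538855391
```

View pics/n8.png

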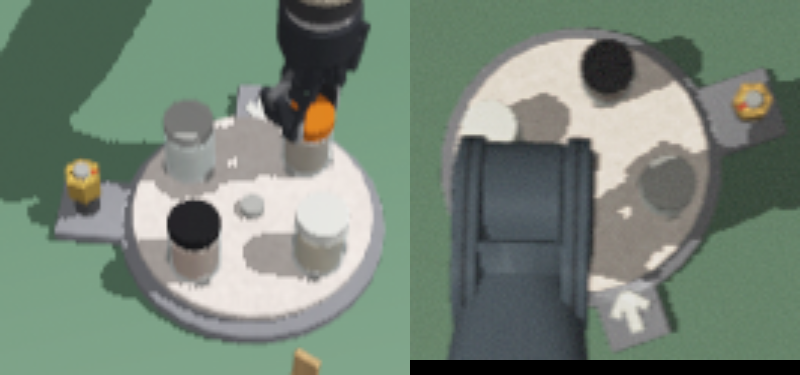

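```bash
python3 - <<'E'
from h import *
from scipy.optimize import least_squares
q=np.array([(.5978,.1118),(.559,.1234),(.5105,.111),(.4736,.0635)])
s=least_squares(lambda p:np.hypot(*(q-p[:2]).T)-p[2],[.554,.04,.085]);print(s.x,s.fun)
s=least_squares(lambda p:np.hypot(*(q-p[:2]).T)-.085,[.554,.04]);print(s.x,s.fun)
b=optics.camera('scene');t=optics.camera('top')
u=proj('scene',[.612,-.1205,.07])[0].astype(int);v=proj('top',[.612,-.1205,.07])[0].astype(int)
f=lambda im,u:cv2.resize(im[u[1]-25:u[1]+25,u[0]-25:u[0]+25],(390,390),interpolation=cv2.INTER_CUBIC)
w=proj('top',[.4,-.014,.018])[0].astype(int);print(w)
cv2.imwrite('pics/n9.png',np.hstack([f(b,u),f(t,v)]))
cv2.imwrite('pics/n10.png',f(t,w))
for th in 'front_place','nut_center','carousel_base','carousel':
  for c in 'scene','top': print(th,c,[(np.round(d['centre'],4),round(d['score'],2)) for d in nets.place_of(th,c)[:1]])
E
```

```text
[0.55481204 0.03852534 0.08496123] [-7.48263062e-06  1.66810481e-05 -1.34130483e-05  4.22018022e-06]
[0.55482947 0.03848136] [-1.71192949e-05  2.09932302e-05 -5.55674779e-06 -4.94685946e-06]
[279 263]
front_place scene [(array([0.4741, 0.0081, 0.1112]), 0.94)]
front_place top [(array([0.4785, 0.009 , 0.1037]), 0.69)]
nut_center scene [(array([ 0.6115, -0.1211,  0.063 ]), 0.5)]
nut_center top [(array([ 0.6181, -0.1235,  0.0617]), 0.67)]
carousel_base scene [(array([ 0.5553,  0.0369, -0.0009]), 0.77)]
carousel_base top [(array([0.5581, 0.0399, 0.0011]), 0.83)]
carousel scene [(array([0.5525, 0.04  , 0.0276]), 0.61)]
carousel top [(array([0.5565, 0.0419, 0.0228]), 0.73)]
```

View pics/n9.png

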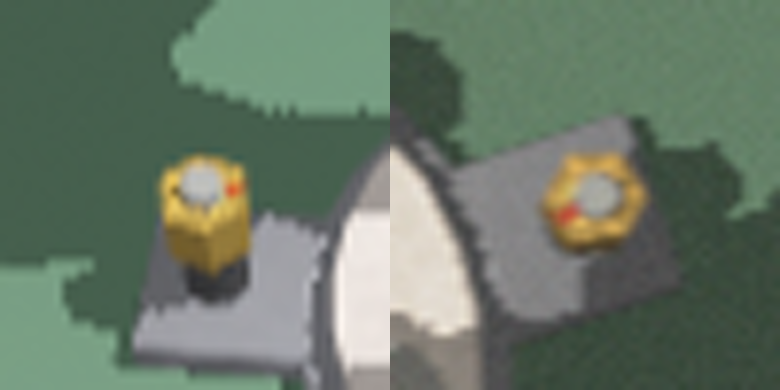

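View pics/n10.png

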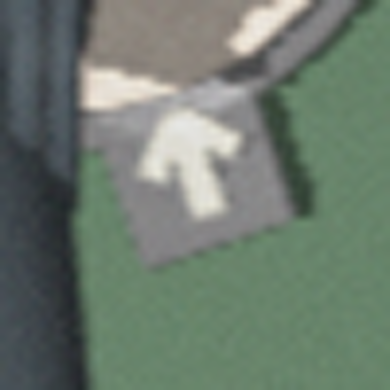

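Emit:
drive_tool:
  moves: "255 1.02 -0.06 0 0 0 -0.12;255 1.02 -0.06 0 0 0 -0.12;255 1.02 -0.06 0 0 0 -0.12;255 1.02 -0.06 0 0 0 -0.12;255 1.02 -0.06 0 0 0 -0.12;255 0 0 0 0 0 0;255 0 0 0 0 0 0"

```text
t: 13.9
tcp_pos: [0.4736, 0.0132, 0.0982]
eef_rot: [-2.542, 1.845, 0.004]
contact_force: [-8.8, -0.0, 11.7]
width: 0.0483
```

```bash
python3 - <<'E'
from h import *
from st import go
go()
a=get_obs()['tcp_pos'][:2]-[.5548,.0385];print(np.hypot(*a),np.degrees(np.arctan2(a[1],a[0])))
b=optics.camera('scene');t=optics.camera('top')
cv2.imwrite('pics/raw_s.png',b);cv2.imwrite('pics/raw_t.png',t)
cv2.imwrite('pics/f1.png',cv2.resize(b[175:275,220:350],None,fx=6,fy=6,interpolation=cv2.INTER_CUBIC))
cv2.imwrite('pics/f2.png',cv2.resize(t[155:255,205:335],None,fx=6,fy=6,interpolation=cv2.INTER_CUBIC))
E
```

```text
t 13.9 tcp [0.4736 0.0132 0.0982] x [ 0.31  -0.951 -0.002] yaw_y -161.95 tilt [-0.0019  0.0017 -1.    ] F [-8.8 -0.  11.7] w 0.0483 q6 -2.0
0.08501933180785493 -162.6881337837594
```

View pics/f1.png

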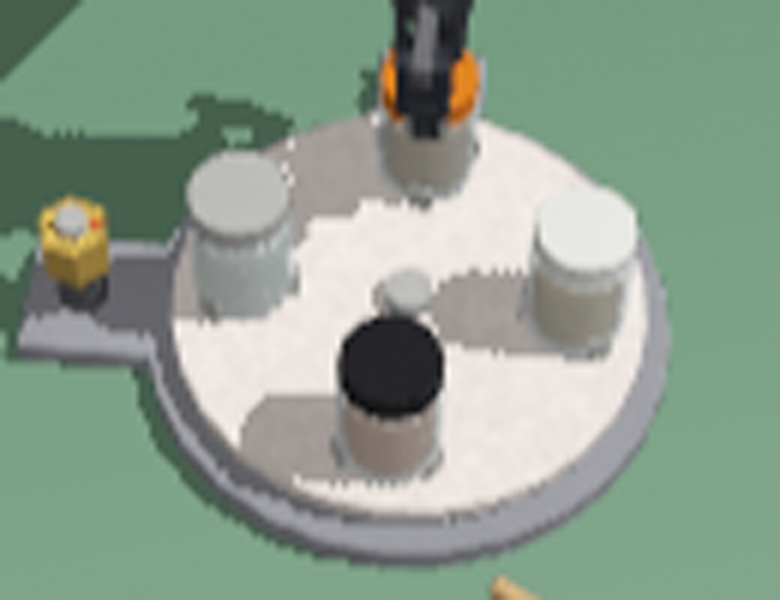

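View pics/f2.png

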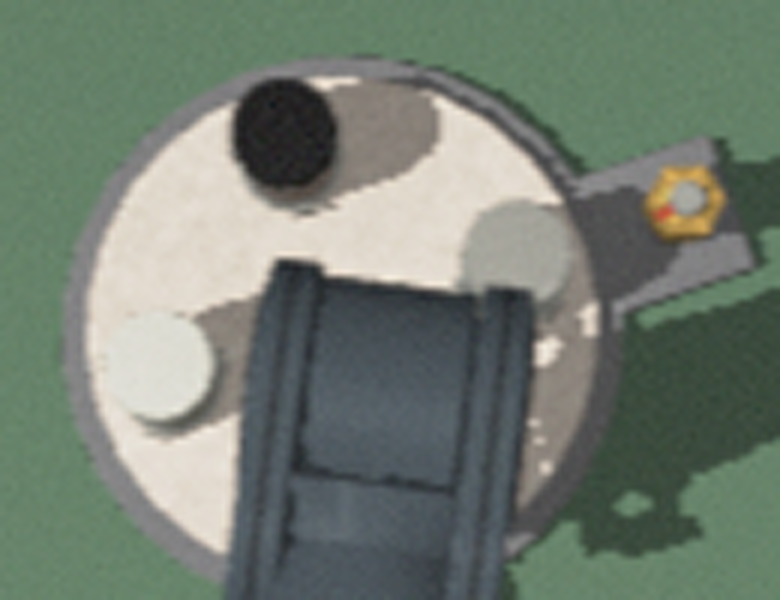

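```bash
cat > fit2.py <<'E'
from h import *
from scipy.optimize import least_squares
T=lambda x,y:((x+.5)/6-.5+205,(y+.5)/6-.5+155)
S=lambda x,y:((x+.5)/6-.5+220,(y+.5)/6-.5+175)
def run(tp,sp,label):
    top=np.array([T(*p) for p in tp]); sc=np.array([S(*p) for p in sp])  # white, black, steel, nut
    def pts(p):
        L=[]
        for s in (-1,-2,-3):
            a=p[3]+s*np.pi/2; L.append([p[0]+.085*np.cos(a),p[1]+.085*np.sin(a),.116])
        L.append([p[0]+.17*np.sin(p[2]),p[1]-.17*np.cos(p[2]),.085]); return np.array(L)
    def res(p):
        X=pts(p); return np.r_[(proj('top',X)-top-p[4:6]).ravel(),(proj('scene',X)-sc-p[6:8]).ravel(),.5*p[4:8],(p[0]-.5548)/.001,(p[1]-.0385)/.001,(p[2]-.345)/.008]
    s=least_squares(res,[.5548,.0385,.345,3.4,0,0,0,0]);p=s.x
    print(label,np.round(p,4),'rel deg',np.degrees(p[3]-p[2])-180,'sd',np.degrees(np.sqrt(np.linalg.inv(s.jac.T@s.jac)[3,3]))*.4);print(np.round(s.fun,2))
if __name__=='__main__':
    run([(161,365),(285,131),(517,255),(690,197)],[(587,228),(391,365),(238,196),(72,220)],'now')
E
python3 fit2.py
```

```text
now [ 0.5548  0.0386  0.3448  3.4617  0.3044 -0.4015 -0.2671 -0.962 ] rel deg -1.4136216390851075 sd 0.33897806932065755
[-0.13 -0.04 -0.06  0.05  0.44 -0.39 -0.17  0.29  0.05  0.28  0.15 -0.7
 -0.05 -0.13 -0.21  0.31  0.15 -0.2  -0.13 -0.48  0.02  0.08 -0.03]
```

Emit:
drive_tool:
  moves: "255 0.11 0.05 0 0 0 -0.012;255 0.1 0.05 -0.05 0 0 -0.012;255 0 0 0 0 0 0;255 0 0 0 0 0 0;255 0 0 0 0 0 0"

```text
t: 14.5
tcp_pos: [0.4742, 0.0112, 0.0982]
eef_rot: [-2.564, 1.813, 0.002]
contact_force: [-5.8, 0.1, 7.9]
width: 0.0484
```

```bash
python3 - <<'E'
from h import *
from st import go
go()
a=get_obs()['tcp_pos'][:2]-[.5548,.0385];print(np.hypot(*a),np.degrees(np.arctan2(a[1],a[0])))
b=optics.camera('scene');t=optics.camera('top')
cv2.imwrite('pics/g1.png',cv2.resize(b[175:275,220:350],None,fx=6,fy=6,interpolation=cv2.INTER_CUBIC))
cv2.imwrite('pics/g2.png',cv2.resize(t[155:255,205:335],None,fx=6,fy=6,interpolation=cv2.INTER_CUBIC))
for th in ['marked_lid','spout_tin','stir_paddle','wax_can','glass_jar','spatula','drop_tray']:
  for c in 'scene','top': print(th,c,[(np.round(d['centre'],4),round(d['score'],2)) for d in nets.place_of(th,c)[:1]])
E
```

```text
t 14.5 tcp [0.4742 0.0112 0.0982] x [ 0.333 -0.943 -0.002] yaw_y -160.55 tilt [-2.0e-04  1.9e-03 -1.0e+00] F [-5.8  0.1  7.9] w 0.0484 q6 -2.03
0.08506232922377686 -161.31551750951755
marked_lid scene [(array([0.4723, 0.0087, 0.1108]), 0.93)]
marked_lid top []
spout_tin scene [(array([ 0.6226, -0.4502,  0.0013]), 0.7)]
spout_tin top [(array([ 0.6231, -0.4509, -0.0039]), 0.87)]
stir_paddle scene [(array([0.7684, 0.1777, 0.0129]), 0.54)]
stir_paddle top [(array([0.7657, 0.1721, 0.0115]), 0.53)]
wax_can scene [(array([ 0.7907, -0.1729, -0.0013]), 0.56)]
wax_can top [(array([ 7.940e-01, -1.749e-01,  4.000e-04]), 0.56)]
glass_jar scene [(array([6.467e-01, 4.344e-01, 3.000e-04]), 0.58)]
glass_jar top [(array([0.6518, 0.432 , 0.0029]), 0.88)]
spatula scene [(array([4.827e-01, 5.211e-01, 4.000e-04]), 0.79)]
spatula top [(array([4.845e-01, 5.236e-01, 2.000e-04]), 0.83)]
drop_tray scene [(array([ 0.3291, -0.503 , -0.0017]), 0.8)]
drop_tray top [(array([ 0.3308, -0.5022, -0.0027]), 0.68)]
```

View pics/g1.png

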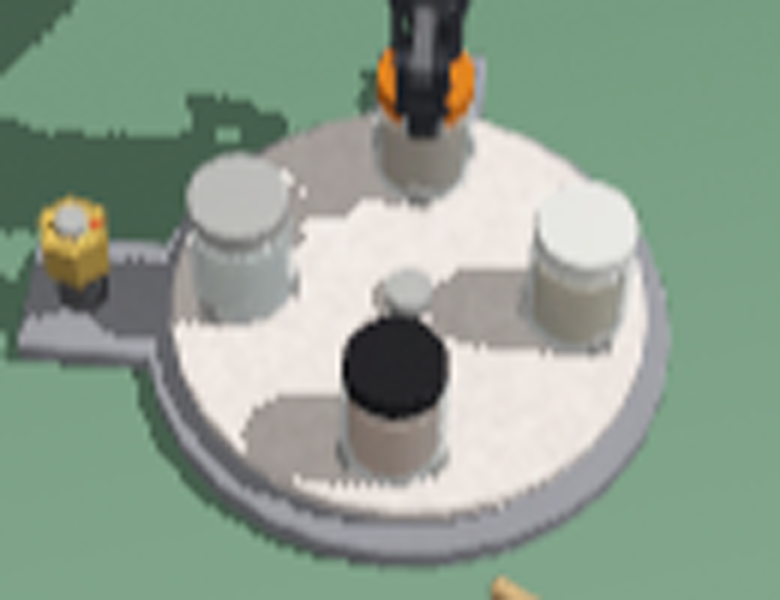

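View pics/g2.png

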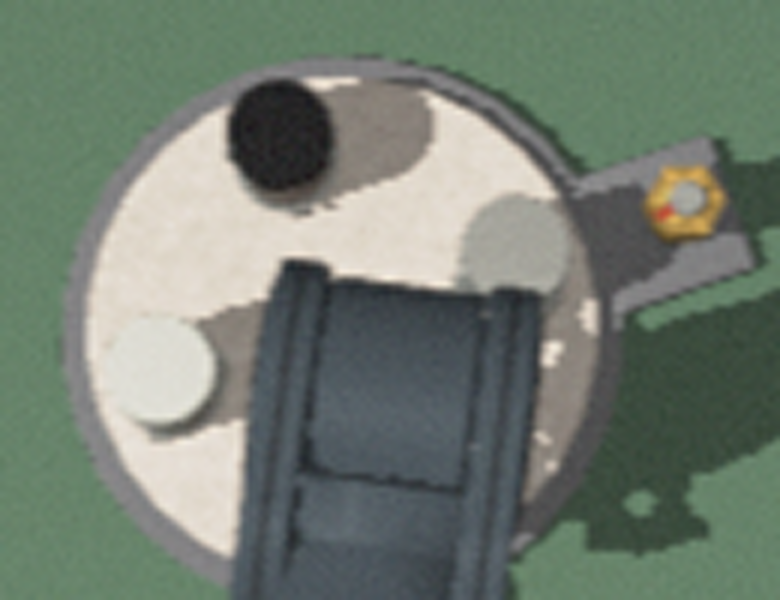

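```bash
python3 - <<'E'
from fit2 import run
run([(162,370),(280,132),(515,249),(690,197)],[(587,223),(395,367),(238,199),(72,220)],'end')
from workcell import get_obs
o=get_obs();print(o['t'],o['contact_force'],o['width'])
E
```

```text
end [ 0.5548  0.0386  0.3446  3.4895  0.3445 -0.3379 -0.2418 -0.9462] rel deg 0.18885311394802784 sd 0.33899478130796634
[-0.07 -0.12 -0.09  0.08  0.46 -0.28 -0.21  0.23  0.07  0.44  0.3  -0.97
 -0.19  0.01 -0.24  0.28  0.17 -0.17 -0.12 -0.47  0.04  0.08 -0.05]
15.3 [-6.04413771  0.35768524  8.00028641] 0.04811827390138755
```

The jar stands 0.2° (0.3 mm) from square at the arrow, the grip is holding and the forces are small, so I'll hand in.

```bash
python3 -c "
from workcell import job
print(job.hand_in())"
```

```text
the job is handed in; nothing more can be done
None
```

The clamp nut is slackened and the orange-lidded jar stands at the white arrow. I handed the job in at about 15 s of the 51 s allowed, with the gripper still closed on that lid.

- **Nut:** I gripped it across two flats and turned it about 1.6 rad anticlockwise. Its red mark now reads about 1.85 rad, past the 1.2 that counts as slackened, and the turntable then swung freely.
- **Turntable:** I gripped the orange lid and carried it about 139° anticlockwise along its arc. A camera check then showed it about 1.4° short, so I nudged it the rest of the way.
- **Last checks:**
  - The jar is 0.2° from square at the arrow, with an uncertainty of about 0.3°.
  - The finger opening is 48 mm on the 50 mm lid, and the wrist force is about 10 N.
  - The networks' positions for the bystanders match those at the start to within about 5 mm, which is their usual error.
- **Disagreements:**
  - The top camera's network could not see the lid under the arm. The scene camera put it about 3 mm from the target, within that network's error.
  - The two cameras differed by up to about 7 mm on the nut and base, so I relied on the arm's own measured arc, whose radius came out at 85.0 mm as it should.

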